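# Sort the cooking things into their trays

## Robot

A 6-joint arm with a two-finger parallel gripper is mounted at the origin on a cart in front of the work surface, level with it; the furniture and walls round the work are solid. World frame = base frame: x ahead of the robot, y to its left, z up, the work surface at z = 0. Lengths are in m, angles in rad, forces in N, time in s.
With the tool pointing down it reaches from about 0.35 to 0.85 m from the base axis. Payload 8.1 kg.
Tool frame: the origin (TCP) lies on the centre line of the jaws, within the pads' length; the fingertips stand 14 mm ahead of it and the grasp point (between the pads) lies 5 mm behind it (env.tip_reach is the distance from the TCP to the fingertips, in m); z points along the fingers, y is the line along which they close (so a half turn about z gives the same grasp; the last joint's range is limited). The gripper opens to 93 mm and grips with 3 to 60 N. Pads are 15 mm wide; open, the fingers measure 128 mm over their backs; the gripper's body (75 mm by 188 mm) begins 65 mm behind the grasp point.
Start: joints at [1.023, 0.13, 1.488, -0, 1.523, -0.085], TCP at [0.268, 0.537, 0.233] pointing down, gripper open.
Joint ranges: [-2.96, 2.96], [-0.89, 2.26], [0.02, 2.5], [-1.34, 4.48], [0, 2.73], [-2.66, 2.66]. Speed limits (rad/s): [2.39, 2.39, 2.79, 3.14, 3.14, 3.14].

## Interface

Orientations are given as [roll, pitch, yaw] about the fixed x, y, z axes, in that order (R = Rz(yaw) Ry(pitch) Rx(roll)).
In Python, from plant import env gives the robot as it stands.
- The arm moves only by the shell command python3 -m handwheel FILE [OPENING], which reads ROWS from the file FILE. ROWS is a JSON list of rows, 1 to 8 of them, each written [[dx, dy, dz], [rx, ry, rz]]: dx, dy, dz in m, then a rotation vector rx, ry, rz in rad; each row shifts and turns the commanded pose from where the row before left it, along the tool's axes as they then stand; what a row does not reach is not made up. A row lasts 1/12 s, in which the tool goes at most 0.0417 m and 0.125 rad, less where a joint would pass 70% of its speed; a pose out of reach is approached as far as the arm can. OPENING is the finger opening in m, set as the command begins (- or left out keeps the last). The fingers move at their own pace and stop on an object; the grip force is fixed at half the most. Time passes only in rows, so rows that do not move let the fingers close. It prints the time, the measured TCP pose, the force, the opening and the grip force at its end. Input that does not fit is refused with a message, and nothing moves.
- env.observe(): the state, without advancing time (a new reading comes with each control period).
- env.snapshot(name): name is "scene" or "side" or "wrist"; returns a dict with "image" (420x560x3 uint8, blue, green, red), "depth" (420x560 float32, m along the optical axis (not along the pixel's ray), 0 where there is no reading), "K" (3x3 intrinsics, pixels), "R" (3x3) and "t" (3): a world point X has camera coordinates R X + t. Camera axes: x right, y down, z forward; pixel columns grow to the right and rows downward; lengths in m; the calibration is good to about 2 mm. The wrist camera is an equidistant fisheye: a pixel r from the principal point sees the ray r / f radians off the axis. A picture is of the moment at which its call begins.
- env.hand_in(): hands the job in; it is judged then, once.
The state is a dict: "time": time; "joint_positions": joint angles; "qd": joint speeds; "effort": joint torques, N m; "ee_pos": TCP position; "ee_rot": TCP orientation; "contact_force": force on the tool from outside, world axes, zero at the start; "moment": the same for the moment, N m; "opening": finger opening in m; "grip_force": force on a finger pad.
Only numpy, scipy, OpenCV 4.12 (cv2) and the standard library are available. Lean on these libraries where they do the work, as an engineer would, in place of code of your own. Each camera call takes 0.05 s, during which the arm holds its last target. There are 200 camera calls.

## Task

Tidy up after cooking: put the lemon and the lime in the two bays of the brown wooden fruit tray, one in each bay, stand the spice jar and the salt shaker upright in the two wells of the white caddy, one in each well, and lay the peeler flat and lengthwise in the blue tray. It does not matter which of a pair takes which bay or well.

Things in the scene. Friction and masses are not known exactly. Their poses are not given: they have to be found in the camera images.
- lemon: Yellow lemon lying on its side, 78 (x, long axis) x 55 (y) x 56 (z) mm, about 110 g. Origin at the centre of its underside as it lies at the start, z up; it rolls with the fruit, so use lemon_center for its place. Grip it across y.
- lemon_center (a point): Centre of the lemon, 28 mm above its underside; axes as lemon.
- lime: Green lime lying on its side, 53 (x) x 46 (y) x 48 (z) mm, about 50 g. Origin at the centre of its underside as it lies at the start, z up; it rolls with the fruit, so use lime_center for its place.
- lime_center (a point): Centre of the lime, 24 mm above its underside; axes as lime.
- spice_jar: Standing round spice jar with red and cream label and dark flip cap, 44 mm diameter, 96 mm tall, about 110 g. Origin at the centre of its bottom, z up. Glass body 42 mm wide to 75 mm up, cap above.
- salt_shaker: Standing round glass salt shaker with steel cap, 44 mm diameter, 90 mm tall, about 100 g. Origin at the centre of its bottom, z up. Body to 70 mm up, cap above 34 mm wide.
- peeler: White handled peeler lying flat, 170 (x, long axis) x 25 (y) x 18 (z) mm, about 100 g. Origin at the centre of its underside, z up. The thick handle runs from x = -83 to about x = -10 mm (22 to 24 mm wide, 16 to 18 mm high), the neck narrows to x = +21 mm, and the thin blade (13 to 20 mm wide) points to +x. Grip the handle across y at about x = -25 mm.
- fruit_tray: Brown wooden tray, fixed, 108 (x) x 206 (y) x 22 mm high. Origin at the centre of its underside, z up. A wall across the middle (at y = 0) parts it into two open square bays, each about 100 x 97 mm inside, centred at y = +50.5 and y = -50.5 mm. Floor 4 to 5 mm thick, walls 4 mm thick, their tops 22 mm above the worktop.
- cruet_caddy: White plastic caddy, fixed, 78 (x) x 154 (y) x 36 mm high. Origin at the centre of its underside, z up. A wall across the middle (at y = 0) parts it into two square wells, each about 70 x 71 mm inside, centred at y = +37.5 and y = -37.5 mm. Floor 4 to 5 mm thick, walls 4 mm thick, their tops 36 mm above the worktop.
- utensil_tray: Blue plastic tray, fixed, one open compartment, 90 (x) x 216 (y, long axis) x 18 mm high; about 82 x 208 mm inside. Origin at the centre of its underside, z up. Floor 4 to 5 mm thick, walls 4 mm thick, their tops 18 mm above the worktop.
There are look-alikes about, which are no part of the job. There is more than one size of the lemon; the job needs the middle-sized.

How it is judged:
By the outcome, as a careful person would: the job done as asked, in the order asked, and still so for the second after the job is handed in, with the robot touching nothing.
It also fails if it takes over 144 s, if anything falls off the work surface, if the arm or the gripper's body presses on something with over 40 N, if the wrist force passes 120 N, or if a joint passes its speed limit or range.

## Working session

There is one attempt and no reset: what is moved stays moved. The work goes in short steps, Python scripts to look and compute and a shell command to move; the robot and the scene stay as the last step left them, time stands still between calls to the robot, and variables do not carry over. Pictures are saved under pics/ and viewed, at most 14 in all, crops included, and the job is handed in when it is done.

```bash
mkdir -p pics; ls
python3 - <<'E'
from plant import env
import cv2
for n in ("scene","side"):
    s=env.snapshot(n); cv2.imwrite(f"pics/{n}0.png",s["image"]); print(n,s["K"].tolist(),s["R"].round(3).tolist(),s["t"].round(3).tolist(),(s["depth"]>0).mean())
    import numpy as np; np.savez(f"{n}0.npz",**s)
print({k:v for k,v in env.observe().items() if k in("ee_pos","ee_rot","opening","time")},env.tip_reach)
E
```

```text
pics
scene [[393.5233391646025, 0.0, 277.1537222678032], [0.0, 393.5233391646025, 211.9479369529481], [0.0, 0.0, 1.0]] [[0.772, -0.636, -0.013], [-0.3, -0.347, -0.888], [0.56, 0.69, -0.459]] [-0.416, 0.167, 0.807] 0.9959948979591837
side [[443.5733072280416, 0.0, 280.982298929638], [0.0, 443.5733072280416, 212.21928146012567], [0.0, 0.0, 1.0]] [[-0.974, -0.226, 0.018], [-0.164, 0.649, -0.743], [0.157, -0.727, -0.669]] [0.485, 0.167, 1.336] 0.9961904761904762
{'time': 0.1, 'ee_pos': array([0.26759875, 0.53648379, 0.23170506]), 'ee_rot': array([-3.13996194e+00, -1.47276794e-04,  2.67878277e+00]), 'opening': 0.09292130943059335} 0.014
```

View pics/scene0.png

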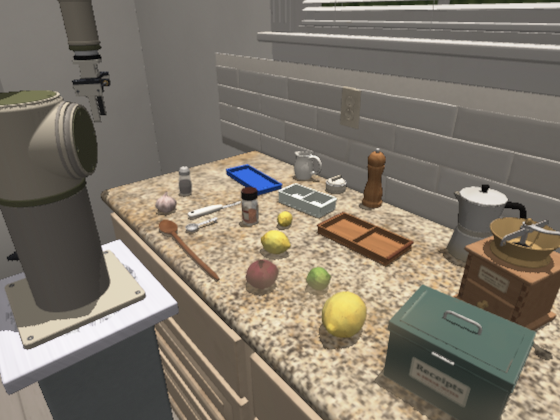

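View pics/side0.png

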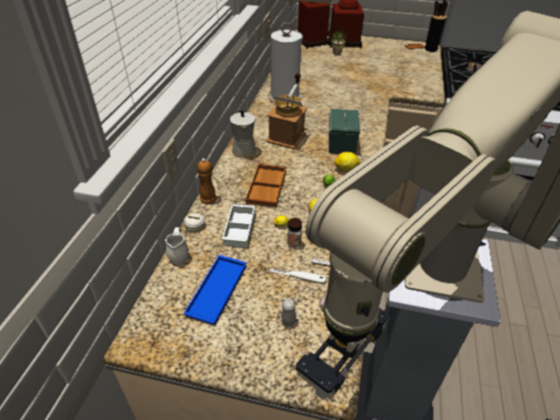

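The scene view shows three lemons: (285,218), (275,241) and (345,314). It also shows the lime (318,278), spice jar (250,205), salt shaker (185,180) and peeler (215,210) with a spoon next to it. The trays are blue (253,179), white caddy (307,200) and brown (364,237). I'll measure sizes with depth and enlarge a crop.

```bash
cat > h.py <<'E'
import numpy as np, cv2
def load(n):
    s=dict(np.load(n)); d=s["depth"]; v,u=np.mgrid[0:420,0:560]
    K=s["K"]; c=np.stack([(u-K[0,2])/K[0,0]*d,(v-K[1,2])/K[1,1]*d,d],-1)
    s["P"]=(c-s["t"])@s["R"]; s["hsv"]=cv2.cvtColor(s["image"],cv2.COLOR_BGR2HSV); return s
def blobs(s,lo,hi,zmin=.004,zmax=.15,amin=40):
    P=s["P"]; m=cv2.inRange(s["hsv"],np.array(lo),np.array(hi))>0
    m&=(s["depth"]>0)&(P[...,2]>zmin)&(P[...,2]<zmax)
    n,l,st,c=cv2.connectedComponentsWithStats(m.astype(np.uint8))
    for i in range(1,n):
        if st[i,4]>=amin: yield c[i].round(),st[i,4],P[l==i]
def rect(p):
    (c,w,a)=cv2.minAreaRect((p[:,:2]*1000).astype(np.float32)); return np.round(c,1),np.round(w,1),round(a,1)
E
python3 - <<'E'
from h import *
for n in("scene0","side0"):
    s=load(n+".npz")
    print(n)
    for nm,lo,hi in(("yellow",(22,120,90),(34,255,255)),("green",(35,100,50),(60,255,255)),("blue",(105,150,60),(130,255,255)),("brown",(4,120,50),(16,255,200))):
        for c,a,p in blobs(s,lo,hi,zmin=.012 if nm!="blue" else .003):
            if abs(p[:,1].mean())<1 and a>60: print(nm,c,a,rect(p),"z",np.percentile(p[:,2],[2,98]).round(4))
    # everything above table in work region
    P=s["P"];m=((s["depth"]>0)&(P[...,2]>.007)&(P[...,2]<.13)&(P[...,0]>.25)&(P[...,0]<.95)&(abs(P[...,1])<.8)).astype(np.uint8)
    k,l,st,c=cv2.connectedComponentsWithStats(m)
    for i in range(1,k):
        if st[i,4]>50: p=P[l==i]; print(c[i].round(),st[i,4],rect(p),"z",np.percentile(p[:,2],[50,99]).round(3))
s=load("scene0.npz"); cv2.imwrite("pics/crop1.png",cv2.resize(s["image"][150:350,140:390],None,fx=3,fy=3,interpolation=cv2.INTER_CUBIC))
E
```

```text
scene0
yellow [284. 218.] 157 (array([506.9, -70.4]), array([27.1, 37.8]), 77.8) z [0.0137 0.0392]
yellow [275. 241.] 453 (array([ 401.9, -156. ]), array([33.6, 70.7]), 36.4) z [0.019  0.0561]
yellow [344. 314.] 1541 (array([ 333.7, -430.9]), array([61.7, 74. ]), 51.2) z [0.0243 0.0736]
green [318. 273.] 150 (array([ 389.2, -312.9]), array([30.2, 34.3]), 7.9) z [0.0337 0.0482]
blue [254. 179.] 771 (array([599.5, 161.2]), array([400.1, 135.5]), 70.0) z [0.0032 0.0195]
brown [374. 181.] 736 (array([ 777.5, -141.1]), array([25.8, 51.6]), 35.5) z [0.0143 0.1484]
brown [364. 236.] 867 (array([ 609.5, -247.9]), array([110.7, 215.5]), 2.4) z [0.0124 0.0245]
brown [186. 246.] 124 (array([249.7,  -4.1]), array([243.6,  31.2]), 81.1) z [0.0121 0.0162]
[437. 275.] 30911 (array([579.8,  55. ]), array([1493.2,  526.1]), 89.6) z [0.09  0.129]
[251. 194.] 977 (array([588.2, 154.8]), array([422. , 158.2]), 63.8) z [0.025 0.097]
[185. 180.] 338 (array([407.3, 288.4]), array([32.4, 42.8]), 64.0) z [0.048 0.09 ]
[307. 198.] 1060 (array([638.7, -13.4]), array([ 84.8, 164. ]), 5.5) z [0.025 0.038]
[166. 
[... 1991 characters left out ...]
9, 36.9]), 18.2) z [0.036 0.049]
[311. 204.] 58 (array([ 428.9, -141.4]), array([41.1, 23.3]), 87.7) z [0.045 0.059]
[238. 225.] 682 (array([641.3,  -7.8]), array([ 79.1, 167.3]), 7.0) z [0.025 0.039]
[290. 230.] 540 (array([484.3, -17.1]), array([ 48.8, 136.4]), 36.6) z [0.049 0.099]
[215. 288.] 585 (array([630.2, 241.7]), array([229.5,  93.7]), 84.2) z [0.016 0.022]
[319. 262.] 54 (array([360.8,  74.9]), array([54.9, 14.7]), 2.2) z [0.012 0.017]
[308. 276.] 243 (array([389.1, 140.8]), array([106.2,  25.9]), 0.3) z [0.015 0.02 ]
[322. 301.] 61 (array([333.5, 228. ]), array([42.4, 13.9]), 87.0) z [0.032 0.042]
[288. 313.] 376 (array([411.8, 304.4]), array([34.2, 42.3]), 78.6) z [0.056 0.092]
```

View pics/crop1.png

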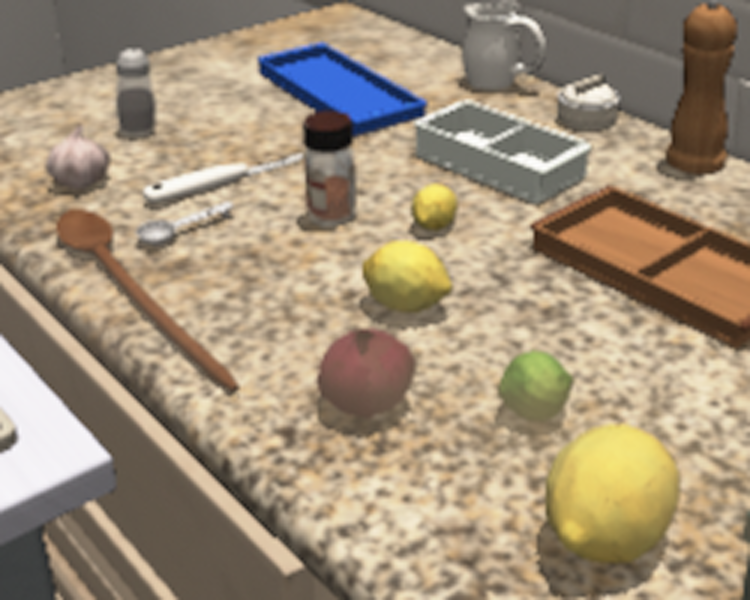

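The crop shows three lemons, with heights from depth of 40 mm at (285,218), 57 mm at (275,241) and 74 mm at (345,314). The job calls for 56 mm, so the one at (275,241) is the middle-sized lemon. The lime is at (318,278). The other items in the crop are an onion, garlic, wooden spoon and measuring spoon, none of them part of the job.

```bash
cat > go.py <<'E'
# python3 go.py x y z [finger_axis_deg]: remaining delta in present tool axes
import sys,numpy as np
from plant import env
from scipy.spatial.transform import Rotation as Ro
s=env.observe(); a=list(map(float,sys.argv[1:])); R=Ro.from_euler("xyz",s["ee_rot"])
d=R.inv().apply(np.array(a[:3])-s["ee_pos"])
print("t",round(s["time"],1),"pos",s["ee_pos"].round(4),"fing",(np.degrees(s["ee_rot"][2])-90).round(1),"d_tool",d.round(4),"n",round(np.linalg.norm(d)/.0417,1))
if len(a)>3:
    best=None
    yaw=s["ee_rot"][2]; q6=s["joint_positions"][5]; q1=s["joint_positions"][0]
    for k in(-2,-1,0,1,2):
        y=np.radians(a[3]+90)+np.pi*k; t6=np.arctan2(a[1],a[0])+np.pi/2-y
        if abs(t6)<2.5: print("  rz",round(yaw-y,4),"-> q6",round(t6,2))
E
python3 go.py .41 -.15 .2 42.5
python3 - <<'E'
from h import *
from itertools import product
def cast(s,u,v,z):
    r=np.linalg.inv(s["K"])@[u,v,1]; d=s["R"].T@r; o=-s["R"].T@s["t"]; return (o+d*(z-o[2])/d[2]).round(4)
S=load("scene0.npz");D=load("side0.npz")
for nm,s,lo,hi,box,z in(("lemon",S,(20,90,60),(36,255,255),(250,220,300,262),.028),("lime",S,(34,80,40),(65,255,255),(300,260,335,298),.024),("lime",D,(34,80,40),(65,255,255),(318,168,340,192),.024)):
    x0,y0,x1,y1=box; m=cv2.inRange(s["hsv"][y0:y1,x0:x1],lo,hi); M=cv2.moments(m,True)
    print(nm,M["m00"],cast(s,M["m10"]/M["m00"]+x0,M["m01"]/M["m00"]+y0,z))
for nm,s,a,zr in(("fruit",S,(.5,.72,-.38,-.12),(.018,.027)),("fruit",D,(.5,.72,-.38,-.12),(.018,.027)),("caddy",S,(.56,.72,-.12,.1),(.031,.042)),("caddy",D,(.56,.72,-.12,.1),(.031,.042)),("blue",S,(.54,.72,.1,.38),(.014,.023)),("blue",D,(.54,.72,.1,.38),(.014,.023)),("jar",S,(.4,.52,-.05,.06),(.086,.105)),("jar",D,(.4,.52,-.05,.06),(.086,.105)),("salt",S,(.35,.46,.23,.35),(.01,.065)),("salt",D,(.35,.46,.23,.35),(.01,.065)),("salt",D,(.35,.46,.23,.35),(.08,.1)),("creamer",S,(.62,.8,.05,.3),(.04,.2)),("creamer",D,(.62,.8,.05,.3),(.04,.2))):
    P=s["P"]; m=(s["depth"]>0)&(P[...,0]>a[0])&(P[...,0]<a[1])&(P[...,1]>a[2])&(P[...,1]<a[3])&(P[...,2]>zr[0])&(P[...,2]<zr[1]); print(nm,m.sum(),*rect(P[m]))
E
```

```text
t 0.1 pos [0.2676 0.5365 0.2317] fing 63.5 d_tool [-0.4339 -0.5506  0.0325] n 16.8
  rz 3.5078 -> q6 2.05
  rz 0.3662 -> q6 -1.09
lemon 618.0 [ 0.4208 -0.14    0.028 ]
lime 206.0 [ 0.403 -0.297  0.024]
lime 101.0 [ 0.3949 -0.3132  0.024 ]
fruit 600 [ 610.4 -247.7] [112.9 215.5] 2.6
fruit 234 [ 611.5 -243. ] [108.6 222.5] 2.6
caddy 310 [639.7 -13.3] [ 82.6 164. ] 5.5
caddy 231 [641.5  -7.8] [ 78.9 167.2] 6.6
blue 211 [630.  239.1] [229.1  93.1] 85.3
blue 390 [630.9 243.7] [225.2  92.9] 84.8
jar 142 [453.3   9.8] [43.  41.9] 56.1
jar 144 [454.9  16.7] [40.5 43.2] 24.7
salt 227 [406.8 286.4] [28.1 43. ] 68.0
salt 206 [409.6 309.4] [42.7 26.3] 6.3
salt 107 [411.9 302.4] [28.5 31. ] 89.6
creamer 323 [773.2 138.8] [101.8  52.9] 90.0
creamer 375 [775.  142.6] [49.7 99.3] 0.3
```

```bash
echo '[[[-0.0217, -0.0278, 0], [0, 0, 0]], [[-0.0217, -0.0278, 0], [0, 0, 0]], [[-0.0217, -0.0278, 0], [0, 0, 0]], [[-0.0217, -0.0278, 0], [0, 0, 0]], [[-0.0217, -0.0278, 0], [0, 0, 0]], [[-0.0217, -0.0278, 0], [0, 0, 0]], [[-0.0217, -0.0278, 0], [0, 0, 0]], [[-0.0217, -0.0278, 0], [0, 0, 0]]]' > mv.in && python3 -m handwheel mv.in 0.085
echo '[[[-0.0217, -0.0278, 0], [0, 0, 0]], [[-0.0217, -0.0278, 0], [0, 0, 0]], [[-0.0217, -0.0278, 0], [0, 0, 0]], [[-0.0217, -0.0278, 0], [0, 0, 0]], [[-0.0217, -0.0278, 0], [0, 0, 0]], [[-0.0217, -0.0278, 0], [0, 0, 0]], [[-0.0217, -0.0278, 0], [0, 0, 0]], [[-0.0217, -0.0278, 0], [0, 0, 0]]]' > mv.in && python3 -m handwheel mv.in
echo '[[[-0.0217, -0.0278, 0], [0, 0, 0]], [[-0.0217, -0.0278, 0], [0, 0, 0]], [[-0.0217, -0.0278, 0], [0, 0, 0]], [[-0.0217, -0.0278, 0], [0, 0, 0]], [[0, 0, 0], [0, 0, 0.12]], [[0, 0, 0], [0, 0, 0.12]], [[0, 0, 0], [0, 0, 0.12]], [[0, 0, 0], [0, 0, 0]]]' > mv.in && python3 -m handwheel mv.in
python3 go.py .41 -.15 .2 42.5
python3 - <<'E'
from plant import env
import cv2,numpy as np
s=env.snapshot("wrist"); np.savez("w0.npz",**s); cv2.imwrite("pics/w0.png",s["image"]); print(s["K"],s["R"].round(3),s["t"].round(3))
E
```

```text
time: 0.77
ee_pos: [0.3236, 0.2588, 0.2322]
ee_rot: [-3.141, -0.0, 2.679]
contact_force: [-0.4, -0.3, -0.5]
opening: 0.0847
grip_force: 0.0
time: 1.43
ee_pos: [0.3797, -0.0179, 0.2325]
ee_rot: [3.141, 0.0, 2.679]
contact_force: [0.9, -0.0, 0.7]
opening: 0.0847
grip_force: 0.0
time: 2.1
ee_pos: [0.4076, -0.1546, 0.2321]
ee_rot: [-3.141, -0.001, 2.312]
contact_force: [-0.2, -0.1, 0.1]
opening: 0.0846
grip_force: 0.0
t 2.1 pos [ 0.4076 -0.1546  0.2321] fing 42.5 d_tool [0.0018 0.0049 0.0321] n 0.8
  rz 3.1411 -> q6 2.05
  rz -0.0005 -> q6 -1.09
[[325.1922621    0.         279.23571384]
 [  0.         325.1922621  205.38703636]
 [  0.           0.           1.        ]] [[ 0.738  0.675  0.   ]
 [ 0.644 -0.704  0.299]
 [ 0.202 -0.22  -0.954]] [-0.196 -0.406  0.275]
```

View pics/w0.png

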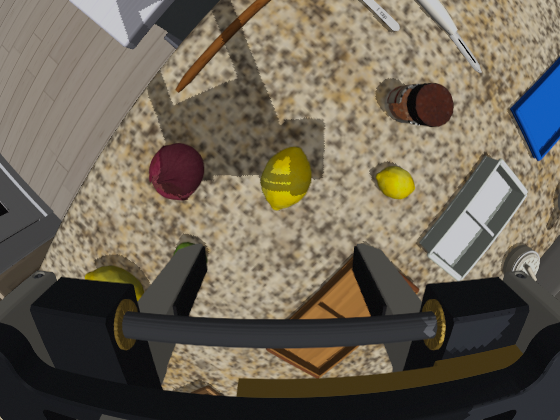

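The wrist view shows the lemon at (286,178), jar (425,103), caddy (475,215), peeler (450,35) and tray (340,300). I'll cast rays from here.

```bash
cat >> h.py <<'E'
def wcast(s,uv,z):
    uv=np.atleast_2d(uv).astype(float); K=s["K"]; p=(uv-K[:2,2])/K[0,0]; r=np.linalg.norm(p,axis=1,keepdims=True)
    d=np.hstack([p/np.maximum(r,1e-9)*np.sin(r),np.cos(r)])@s["R"]; o=-s["R"].T@s["t"]; return o+d*((z-o[2])/d[:,2])[:,None]
def wblob(s,lo,hi,box,z):
    x0,y0,x1,y1=box; h=cv2.cvtColor(s["image"],cv2.COLOR_BGR2HSV)[y0:y1,x0:x1]; m=cv2.inRange(h,lo,hi)
    m=cv2.morphologyEx(m,cv2.MORPH_CLOSE,np.ones((5,5),np.uint8)); n,l,st,c=cv2.connectedComponentsWithStats(m); i=1+st[1:,4].argmax()
    v,u=np.nonzero(l==i); p=wcast(s,np.c_[u+x0,v+y0],z); return p.mean(0)[:2].round(4),rect(p),st[i,4]
def wsnap(n):
    from plant import env
    s=env.snapshot("wrist"); np.savez(n+".npz",**s); cv2.imwrite("pics/"+n+".png",s["image"]); return s
E
python3 - <<'E'
from h import *
s=dict(np.load("w0.npz"))
print("lemon",wblob(s,(18,120,50),(36,255,255),(245,135,330,220),.028))
print("jar cap(wcast)",wcast(s,[434,105],.096).round(4))
print("caddy corners",wcast(s,[[494,155],[527,192],[423,243],[459,279]],.036).round(4).tolist())
print("small",wblob(s,(18,120,50),(36,255,255),(365,155,420,210),.02))
E
```

```text
lemon (array([ 0.41  , -0.1458]), (array([ 410. , -146.3]), array([63. , 61.7]), 69.7), np.int32(2405))
jar cap(wcast) [[0.4524 0.0122 0.096 ]]
caddy corners [[0.5791, 0.0589, 0.036], [0.6641, 0.0728, 0.036], [0.591, -0.0875, 0.036], [0.681, -0.0833, 0.036]]
small (array([ 0.5108, -0.0613]), (array([511.2, -61.1]), array([40.6, 48.3]), 82.6), np.int32(973))
```

Run:
```python
from h import *
s=dict(np.load("w0.npz"))
p=wcast(s,[[277,208],[296,149]],.028)[:,:2]; d=p[1]-p[0]; print(p.round(4),np.degrees(np.arctan2(d[1],d[0])),np.linalg.norm(d))
x0,y0,x1,y1=245,135,330,220; h=cv2.cvtColor(s["image"],cv2.COLOR_BGR2HSV)[y0:y1,x0:x1]; m=cv2.inRange(h,(18,120,50),(36,255,255)); v,u=np.nonzero(m); p=wcast(s,np.c_[u+x0,v+y0],.028)[:,:2]
w,V=np.linalg.eigh(np.cov(p.T)); print(4*np.sqrt(w),np.degrees(np.arctan2(V[1,1],V[0,1])))
cv2.imwrite("pics/crop2.png",cv2.resize(s["image"][130:225,235:335],None,fx=5,fy=5,interpolation=cv2.INTER_CUBIC))
```

```text
[[ 0.4264 -0.1787]
 [ 0.3959 -0.1143]] 115.32736227017459 0.07126240121330205
[0.05402208 0.07344627] 113.38676911640401
```

View pics/crop2.png

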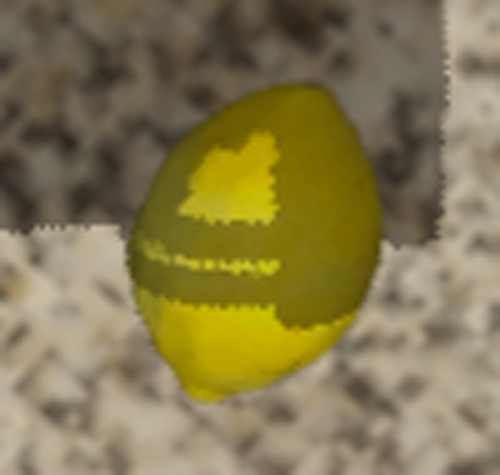

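```bash
echo '[[[0.005, 0.0078, 0.03], [0, 0, 0.107]], [[0, 0, 0.035], [0, 0, 0.107]], [[0, 0, 0.035], [0, 0, 0.107]], [[0, 0, 0.035], [0, 0, 0]], [[0, 0, 0.035], [0, 0, 0]], [[0, 0, 0], [0, 0, 0]]]' > mv.in && python3 -m handwheel mv.in; python3 go.py .410 -.146 .023 24
```

```text
time: 2.65
ee_pos: [0.4052, -0.1426, 0.0557]
ee_rot: [-3.134, -0.009, 2.003]
contact_force: [-1.5, 1.2, 0.1]
opening: 0.0851
grip_force: 0.0
t 2.6 pos [ 0.4052 -0.1426  0.0557] fing 24.7 d_tool [-0.0054  0.0032  0.0326] n 0.8
  rz 3.1546 -> q6 2.38
  rz 0.013 -> q6 -0.76
```

```bash
echo '[[[-0.004, 0.003, 0.01], [0, 0, 0]], [[0, 0, 0.0225], [0, 0, 0]], [[0, 0, 0], [0, 0, 0]]]' > mv.in && python3 -m handwheel mv.in; python3 go.py .410 -.146 .023 24;  echo '[[[0, 0, 0], [0, 0, 0]], [[0, 0, 0], [0, 0, 0]], [[0, 0, 0], [0, 0, 0]], [[0, 0, 0], [0, 0, 0]], [[0, 0, 0], [0, 0, 0]], [[0, 0, 0], [0, 0, 0]], [[0, 0, 0], [0, 0, 0]], [[0, 0, 0], [0, 0, 0]]]' > mv.in && python3 -m handwheel mv.in 0.03
```

```text
time: 2.9
ee_pos: [0.4134, -0.147, 0.0287]
ee_rot: [-3.139, -0.003, 2.001]
contact_force: [-0.9, 0.8, -0.2]
opening: 0.085
grip_force: 0.0
t 2.9 pos [ 0.4134 -0.147   0.0287] fing 24.7 d_tool [ 0.0024 -0.0027  0.0057] n 0.2
  rz 3.1531 -> q6 2.38
  rz 0.0116 -> q6 -0.76
time: 3.57
ee_pos: [0.4152, -0.1482, 0.0311]
ee_rot: [3.141, 0.001, 1.998]
contact_force: [-2.2, 0.2, 6.2]
opening: 0.0527
grip_force: 30.0
```

```bash
echo '[[[0, 0, 0], [0, 0, 0]], [[0, 0, 0], [0, 0, 0]], [[0, 0, 0], [0, 0, 0]], [[0, 0, 0.004], [0, 0, 0]], [[0, 0, 0.004], [0, 0, 0]], [[0, 0, 0], [0, 0, 0]], [[0, 0, 0], [0, 0, 0]]]' > mv.in && python3 -m handwheel mv.in 0.08; echo '[[[0, 0, 0], [0, 0, 0]], [[0, 0, 0], [0, 0, 0]], [[0, 0, 0], [0, 0, 0]], [[0, 0, 0], [0, 0, 0]], [[0, 0, 0], [0, 0, 0]], [[0, 0, 0], [0, 0, 0]], [[0, 0, 0], [0, 0, 0]], [[0, 0, 0], [0, 0, 0]]]' > mv.in && python3 -m handwheel mv.in 0.03; echo '[[[0, 0, -0.015], [0, 0, 0]], [[0, 0, -0.02], [0, 0, 0]], [[0, 0, -0.02], [0, 0, 0]], [[0, 0, -0.02], [0, 0, 0]], [[0, 0, -0.025], [0, 0, 0]], [[0, 0, 0], [0, 0, 0]], [[0, 0, 0], [0, 0, 0]], [[0, 0, 0], [0, 0, 0]]]' > mv.in && python3 -m handwheel mv.in; python3 go.py .609 -.196 .13 0
```

```text
time: 4.15
ee_pos: [0.4141, -0.1475, 0.0215]
ee_rot: [-3.141, -0.001, 1.998]
contact_force: [0.8, -0.1, 0.3]
opening: 0.0797
grip_force: 0.0
time: 4.82
ee_pos: [0.4148, -0.1479, 0.0223]
ee_rot: [3.141, 0.0, 1.998]
contact_force: [-0.9, -0.6, 1.0]
opening: 0.0532
grip_force: 30.0
time: 5.48
ee_pos: [0.4143, -0.1476, 0.1213]
ee_rot: [-3.141, -0.001, 1.998]
contact_force: [-0.5, 0.3, -1.8]
opening: 0.0532
grip_force: 30.0
t 5.5 pos [ 0.4143 -0.1476  0.1213] fing 24.5 d_tool [-0.1247  0.1572 -0.0088] n 4.8
  rz 0.427 -> q6 -0.31
```

```bash
echo '[[[-0.025, 0.0314, 0], [0, 0, 0]], [[-0.025, 0.0314, 0], [0, 0, 0]], [[-0.025, 0.0314, 0], [0, 0, 0]], [[-0.025, 0.0314, 0], [0, 0, 0]], [[-0.025, 0.0314, 0], [0, 0, 0]], [[0, 0, 0], [0, 0, 0.12]], [[0, 0, 0], [0, 0, 0.12]], [[0, 0, 0], [0, 0, 0.12]]]' > mv.in && python3 -m handwheel mv.in; echo '[[[0, 0, 0], [0, 0, 0.02]], [[0, 0, 0], [0, 0, 0]], [[0, 0, 0], [0, 0, 0]]]' > mv.in && python3 -m handwheel mv.in; python3 go.py .6087 -.1955 .13 2.6
python3 -c "
from h import *
wsnap('w1')"
```

```text
time: 6.15
ee_pos: [0.6083, -0.196, 0.1179]
ee_rot: [-3.136, -0.003, 1.632]
contact_force: [-0.1, 0.3, -0.8]
opening: 0.0533
grip_force: 30.0
time: 6.4
ee_pos: [0.6086, -0.1963, 0.121]
ee_rot: [-3.14, -0.001, 1.622]
contact_force: [-0.1, -0.2, -1.7]
opening: 0.0532
grip_force: 30.0
t 6.4 pos [ 0.6086 -0.1963  0.121 ] fing 2.9 d_tool [ 0.0008  0.0001 -0.009 ] n 0.2
  rz 0.0053 -> q6 -0.36
```

View pics/w1.png

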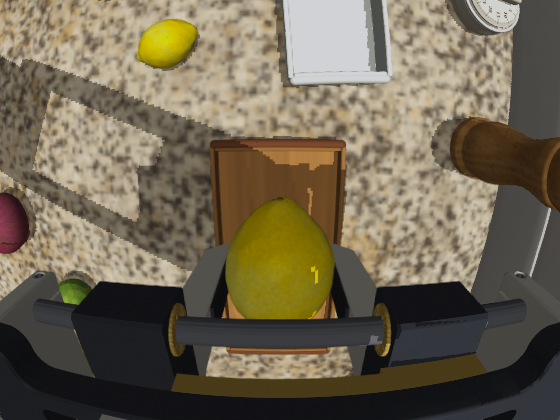

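The lemon is held and centred over the brown tray. The tray's far corners are at (211,142) and (345,142), and the caddy's near corners at (290,82) and (388,80).

Run:
```python
from h import *
s=dict(np.load("w1.npz"))
print(wcast(s,[[211,142],[345,142]],.022).round(4).tolist(), wcast(s,[[290,82],[388,80]],.036).round(4).tolist())
```

```text
[[0.5522, -0.1415, 0.022], [0.6568, -0.1363, 0.022]] [[0.611, -0.0939, 0.036], [0.6833, -0.0853, 0.036]]
```

```bash
echo '[[[0.003, 0, 0.02], [0, 0, 0]], [[0, 0, 0.02], [0, 0, 0]], [[0, 0, 0.02], [0, 0, 0]], [[0, 0, 0.014], [0, 0, 0]], [[0, 0, 0.009], [0, 0, 0]], [[0, 0, 0], [0, 0, 0]], [[0, 0, 0], [0, 0, 0]], [[0, 0, 0], [0, 0, 0]]]' > mv.in && python3 -m handwheel mv.in; echo '[[[0, 0, 0], [0, 0, 0]], [[0, 0, 0], [0, 0, 0]], [[0, 0, 0], [0, 0, 0]], [[0, 0, 0], [0, 0, 0]], [[0, 0, 0], [0, 0, 0]], [[0, 0, 0], [0, 0, 0]], [[0, 0, 0], [0, 0, 0]]]' > mv.in && python3 -m handwheel mv.in 0.075;  echo '[[[0, 0, -0.02], [0, 0, 0]], [[0, 0, -0.03], [0, 0, 0]], [[0, 0, -0.03], [0, 0, 0]], [[0, 0, -0.03], [0, 0, 0]], [[0, 0, -0.03], [0, 0, 0]], [[0, 0, -0.03], [0, 0, 0]], [[0, 0, 0], [0, 0, 0]], [[0, 0, 0], [0, 0, 0]]]' > mv.in && python3 -m handwheel mv.in; python3 go.py .396 -.25 .2 0
```

```text
time: 7.12
ee_pos: [0.6102, -0.194, 0.0406]
ee_rot: [3.14, 0.001, 1.618]
contact_force: [0.4, 0.1, -0.7]
opening: 0.0531
grip_force: 30.0
time: 7.7
ee_pos: [0.6092, -0.1935, 0.0392]
ee_rot: [-3.142, 0.0, 1.618]
contact_force: [-0.8, 0.0, 0.0]
opening: 0.0749
grip_force: 0.0
time: 8.37
ee_pos: [0.6107, -0.1942, 0.2123]
ee_rot: [3.137, 0.002, 1.618]
contact_force: [-0.2, 0.3, -0.9]
opening: 0.0752
grip_force: 0.0
t 8.4 pos [ 0.6107 -0.1942  0.2123] fing 2.7 d_tool [-0.0456 -0.2172  0.0113] n 5.3
  rz 0.047 -> q6 -0.56
```

```bash
echo '[[[-0.0144, -0.0311, 0], [0, 0, 0]], [[-0.0144, -0.0311, 0], [0, 0, 0]], [[-0.0144, -0.0311, 0], [0, 0, 0]], [[-0.0144, -0.0311, 0], [0, 0, 0]], [[-0.0144, -0.0311, 0], [0, 0, 0]], [[-0.0144, -0.0311, 0], [0, 0, 0]], [[-0.0144, -0.0311, 0], [0, 0, 0]], [[0, 0, 0], [0, 0, 0]]]' > mv.in && python3 -m handwheel mv.in;echo '[[[0, 0, 0], [0, 0, 0]], [[0, 0, 0], [0, 0, 0]]]' > mv.in && python3 -m handwheel mv.in
python3 - <<'E'
from h import *
s=wsnap('w2'); print(wblob(s,(34,80,40),(70,255,255),(230,120,340,240),.024))
E
python3 go.py .398 -.305 .018
```

```text
time: 9.03
ee_pos: [0.3916, -0.3062, 0.2072]
ee_rot: [-3.138, -0.001, 1.614]
contact_force: [-1.0, 0.1, -0.1]
opening: 0.0752
grip_force: 0.0
time: 9.2
ee_pos: [0.3963, -0.3041, 0.2081]
ee_rot: [-3.141, -0.001, 1.617]
contact_force: [0.0, 0.5, -0.2]
opening: 0.0748
grip_force: 0.0
(array([ 0.3921, -0.3074]), (array([ 392.1, -307.7]), array([45.2, 47. ]), 21.2), np.int32(1510))
t 9.2 pos [ 0.3968 -0.3039  0.2083] fing 2.7 d_tool [-0.0014  0.0013  0.1903] n 4.6
```

View pics/w2.png

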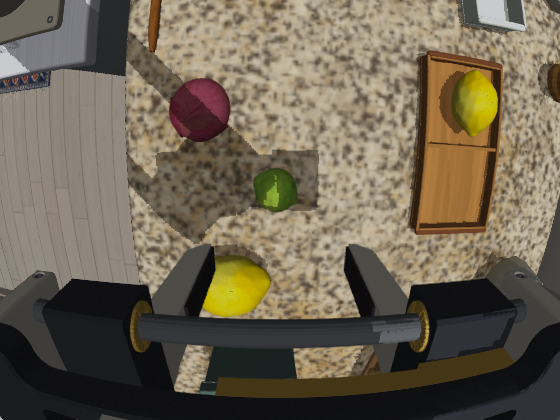

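The lemon sits in its bay at (475,103), and the lime is at (276,190). I'll grasp the lime.

```bash
echo '[[[-0.0034, -0.005, 0.03], [0, 0, 0]], [[0, 0, 0.035], [0, 0, 0]], [[0, 0, 0.035], [0, 0, 0]], [[0, 0, 0.035], [0, 0, 0]], [[0, 0, 0.03], [0, 0, 0]], [[0, 0, 0.025], [0, 0, 0]], [[0, 0, 0], [0, 0, 0]], [[0, 0, 0], [0, 0, 0]]]' > mv.in && python3 -m handwheel mv.in; echo '[[[0, 0, 0], [0, 0, 0]], [[0, 0, 0], [0, 0, 0]], [[0, 0, 0], [0, 0, 0]], [[0, 0, 0], [0, 0, 0]], [[0, 0, 0], [0, 0, 0]], [[0, 0, 0], [0, 0, 0]], [[0, 0, 0], [0, 0, 0]], [[0, 0, 0], [0, 0, 0]]]' > mv.in && python3 -m handwheel mv.in 0.025; echo '[[[0, 0, -0.01], [0, 0, 0]], [[0, 0, -0.02], [0, 0, 0]], [[0, 0, -0.02], [0, 0, 0]], [[0, 0, -0.02], [0, 0, 0]], [[0, 0, -0.02], [0, 0, 0]], [[0, 0, -0.01], [0, 0, 0]], [[0, 0, 0], [0, 0, 0]], [[0, 0, 0], [0, 0, 0]]]' > mv.in && python3 -m handwheel mv.in; python3 go.py .6125 -.2935 .12 2.7
```

```text
time: 9.92
ee_pos: [0.3922, -0.3068, 0.0178]
ee_rot: [-3.14, -0.002, 1.62]
contact_force: [0.4, -1.2, -0.2]
opening: 0.0749
grip_force: 0.0
time: 10.58
ee_pos: [0.3918, -0.3082, 0.0194]
ee_rot: [3.141, 0.0, 1.618]
contact_force: [0.6, 1.0, 2.5]
opening: 0.0435
grip_force: 29.5
time: 11.25
ee_pos: [0.3918, -0.3084, 0.1194]
ee_rot: [3.141, 0.001, 1.618]
contact_force: [-1.3, 0.5, -1.1]
opening: 0.0438
grip_force: 29.5
t 11.2 pos [ 0.3918 -0.3084  0.1194] fing 2.7 d_tool [ 0.0045  0.2211 -0.0004] n 5.3
  rz -0.0002 -> q6 -0.49
```

```bash
echo '[[[0.0007, 0.0316, 0], [0, 0, 0]], [[0.0007, 0.0316, 0], [0, 0, 0]], [[0.0007, 0.0316, 0], [0, 0, 0]], [[0.0007, 0.0316, 0], [0, 0, 0]], [[0.0007, 0.0316, 0], [0, 0, 0]], [[0.0007, 0.0316, 0], [0, 0, 0]], [[0.0003, 0.0315, 0], [0, 0, 0]], [[0, 0, 0], [0, 0, 0]]]' > mv.in && python3 -m handwheel mv.in; echo '[[[0, 0, 0.02], [0, 0, 0]], [[0, 0, 0.02], [0, 0, 0]], [[0, 0, 0.02], [0, 0, 0]], [[0, 0, 0.015], [0, 0, 0]], [[0, 0, 0.008], [0, 0, 0]], [[0, 0, 0.005], [0, 0, 0]], [[0, 0, 0], [0, 0, 0]], [[0, 0, 0], [0, 0, 0]]]' > mv.in && python3 -m handwheel mv.in; python3 go.py .6125 -.2935 .03 2.7; echo '[[[0, 0, 0], [0, 0, 0]], [[0, 0, 0], [0, 0, 0]], [[0, 0, 0], [0, 0, 0]], [[0, 0, 0], [0, 0, 0]], [[0, 0, 0], [0, 0, 0]]]' > mv.in && python3 -m handwheel mv.in 0.053;  echo '[[[0, 0, -0.015], [0, 0, 0]], [[0, 0, -0.03], [0, 0, 0]], [[0, 0, -0.03], [0, 0, 0]], [[0, 0, -0.03], [0, 0, 0]], [[0, 0, -0.03], [0, 0, 0]], [[0, 0, -0.03], [0, 0, 0]], [[0, 0, -0.03], [0, 0, 0]], [[0, 0, 0], [0, 0, 0]]]' > mv.in && python3 -m handwheel mv.in; python3 go.py .453 .012 .22 6
```

```text
time: 11.92
ee_pos: [0.6152, -0.2911, 0.115]
ee_rot: [-3.14, -0.003, 1.62]
contact_force: [0.2, -0.7, -1.8]
opening: 0.0436
grip_force: 29.5
time: 12.58
ee_pos: [0.6125, -0.2935, 0.0317]
ee_rot: [3.141, 0.0, 1.618]
contact_force: [-0.2, 0.2, -0.4]
opening: 0.0433
grip_force: 29.5
t 12.6 pos [ 0.6125 -0.2935  0.0317] fing 2.7 d_tool [ 0.     -0.      0.0017] n 0.0
  rz -0.0002 -> q6 -0.49
time: 13.0
ee_pos: [0.6126, -0.2934, 0.0317]
ee_rot: [3.141, 0.001, 1.618]
contact_force: [0.2, 0.1, 0.4]
opening: 0.0534
grip_force: 0.0
time: 13.67
ee_pos: [0.6152, -0.2948, 0.2365]
ee_rot: [3.131, 0.007, 1.618]
contact_force: [1.0, -0.8, 1.8]
opening: 0.0532
grip_force: 0.0
t 13.7 pos [ 0.6152 -0.2948  0.2365] fing 2.7 d_tool [ 0.3142 -0.1477  0.0128] n 8.3
  rz -0.0577 -> q6 -0.08
```

```bash
echo '[[[0.0314, -0.0147, 0], [0, 0, 0]], [[0.0314, -0.0147, 0], [0, 0, 0]], [[0.0314, -0.0147, 0], [0, 0, 0]], [[0.0314, -0.0147, 0], [0, 0, 0]], [[0.0314, -0.0147, 0], [0, 0, 0]], [[0.0314, -0.0147, 0], [0, 0, 0]], [[0.0314, -0.0147, 0], [0, 0, 0]], [[0.0314, -0.0147, 0], [0, 0, 0]]]' > mv.in && python3 -m handwheel mv.in 0.08;echo '[[[0.0314, -0.0147, 0], [0, 0, 0]], [[0.0314, -0.0147, 0], [0, 0, -0.058]], [[0, 0, 0], [0, 0, 0]], [[0, 0, 0], [0, 0, 0]], [[0, 0, 0], [0, 0, 0]]]' > mv.in && python3 -m handwheel mv.in
python3 -c "
from h import *
wsnap('w3')"; python3 go.py .453 .012 .22 6
```

```text
time: 14.33
ee_pos: [0.4821, -0.0466, 0.2272]
ee_rot: [3.14, 0.0, 1.618]
contact_force: [0.3, -0.2, 1.0]
opening: 0.0798
grip_force: 0.0
time: 14.75
ee_pos: [0.4511, 0.0133, 0.2271]
ee_rot: [3.14, 0.001, 1.676]
contact_force: [1.4, 0.4, 0.5]
opening: 0.0798
grip_force: 0.0
t 14.8 pos [0.4512 0.0129 0.2268] fing 6.0 d_tool [-0.0011  0.0017  0.0068] n 0.2
  rz -0.0005 -> q6 -0.08
```

View pics/w3.png

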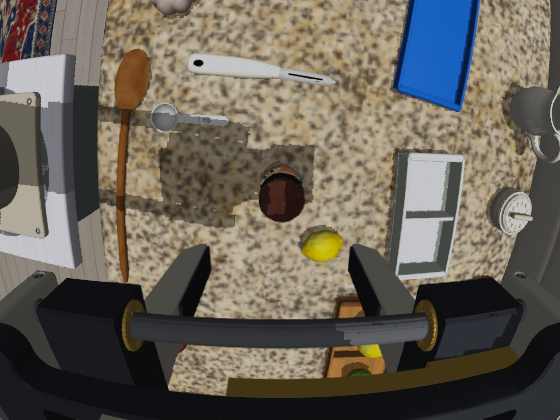

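The lime is in the lower bay at (360,375). The jar cap is at (282,198). The caddy's rim corners are at (398,153), (464,155), (391,277) and (447,276).

Run:
```python
from h import *
s=dict(np.load("w3.npz"))
c=wcast(s,[[398,153],[464,155],[391,277],[447,276]],.036)[:,:2]; print(c.round(4).tolist(),c.mean(0))
j=wcast(s,[282,198],.096)[0,:2];print(j)
v,u=np.mgrid[185:215,265:300]; # depth-based cap check
print(np.median(s["depth"][190:205,272:292]), wcast(s,[[262,185],[303,185],[282,177],[282,220]],.096).round(4).tolist())
print("peeler",wcast(s,[[188,62],[337,82],[200,55],[197,74],[262,62],[262,78]],.012).round(4).tolist())
```

```text
[[0.5785, 0.0643], [0.6658, 0.0753], [0.6044, -0.0897], [0.688, -0.0853]] [ 0.63415793 -0.0088625 ]
[0.45353843 0.01595666]
0.29444277 [[0.4344, 0.0262, 0.096], [0.471, 0.03, 0.096], [0.4515, 0.0353, 0.096], [0.4558, -0.0051, 0.096]]
peeler [[0.3344, 0.1406, 0.012], [0.5037, 0.1327, 0.012], [0.3477, 0.1492, 0.012], [0.3464, 0.1269, 0.012], [0.4184, 0.1453, 0.012], [0.4203, 0.1271, 0.012]]
```

```bash
echo '[[[0.0023, 0.0026, 0.03], [0, 0, 0]], [[0, 0, 0.03], [0, 0, 0]], [[0, 0, 0.03], [0, 0, 0]], [[0, 0, 0.03], [0, 0, 0]], [[0, 0, 0.03], [0, 0, 0]], [[0, 0, 0.026], [0, 0, 0]], [[0, 0, 0], [0, 0, 0]], [[0, 0, 0], [0, 0, 0]]]' > mv.in && python3 -m handwheel mv.in; echo '[[[0, 0, 0], [0, 0, 0]], [[0, 0, 0], [0, 0, 0]], [[0, 0, 0], [0, 0, 0]], [[0, 0, 0], [0, 0, 0]], [[0, 0, 0], [0, 0, 0]], [[0, 0, 0], [0, 0, 0]], [[0, 0, 0], [0, 0, 0]], [[0, 0, 0], [0, 0, 0]]]' > mv.in && python3 -m handwheel mv.in 0.025; echo '[[[0, 0, -0.01], [0, 0, 0]], [[0, 0, -0.02], [0, 0, 0]], [[0, 0, -0.02], [0, 0, 0]], [[0, 0, -0.02], [0, 0, 0]], [[0, 0, -0.02], [0, 0, 0]], [[0, 0, 0], [0, 0, 0]], [[0, 0, 0], [0, 0, 0]]]' > mv.in && python3 -m handwheel mv.in; python3 go.py .6335 .0267 .14 7
```

```text
time: 15.47
ee_pos: [0.4519, 0.0152, 0.0491]
ee_rot: [-3.138, -0.001, 1.674]
contact_force: [-0.5, 0.1, 0.8]
opening: 0.08
grip_force: 0.0
time: 16.13
ee_pos: [0.4534, 0.0161, 0.0507]
ee_rot: [3.141, 0.0, 1.676]
contact_force: [-1.4, 0.5, 5.3]
opening: 0.043
grip_force: 30.0
time: 16.72
ee_pos: [0.4539, 0.016, 0.1414]
ee_rot: [3.139, 0.0, 1.676]
contact_force: [-0.1, 0.8, -1.1]
opening: 0.0429
grip_force: 30.0
t 16.7 pos [0.4539 0.016  0.1414] fing 6.0 d_tool [-0.0082  0.1797  0.0019] n 4.3
  rz -0.0171 -> q6 -0.08
```

```bash
echo '[[[-0.0014, 0.03, 0], [0, 0, -0.017]], [[-0.0014, 0.03, 0], [0, 0, 0]], [[-0.0014, 0.03, 0], [0, 0, 0]], [[-0.0014, 0.03, 0], [0, 0, 0]], [[-0.0014, 0.03, 0], [0, 0, 0]], [[-0.0014, 0.03, 0], [0, 0, 0]], [[0, 0, 0], [0, 0, 0]], [[0, 0, 0], [0, 0, 0]]]' > mv.in && python3 -m handwheel mv.in;echo '[[[0, 0, 0], [0, 0, 0]], [[0, 0, 0], [0, 0, 0]]]' > mv.in && python3 -m handwheel mv.in
python3 -c "
from h import *
wsnap('w4')"; python3 go.py .6335 .0267 .14 7
```

```text
time: 17.38
ee_pos: [0.632, 0.0293, 0.1366]
ee_rot: [-3.137, -0.001, 1.693]
contact_force: [-0.7, -0.4, -1.8]
opening: 0.0426
grip_force: 30.0
time: 17.55
ee_pos: [0.6314, 0.0291, 0.1393]
ee_rot: [-3.14, -0.0, 1.693]
contact_force: [0.6, -0.4, -1.4]
opening: 0.043
grip_force: 30.0
t 17.6 pos [0.6317 0.0291 0.1399] fing 7.0 d_tool [-0.0026  0.0015 -0.0001] n 0.1
  rz -0.0002 -> q6 -0.08
```

View pics/w4.png

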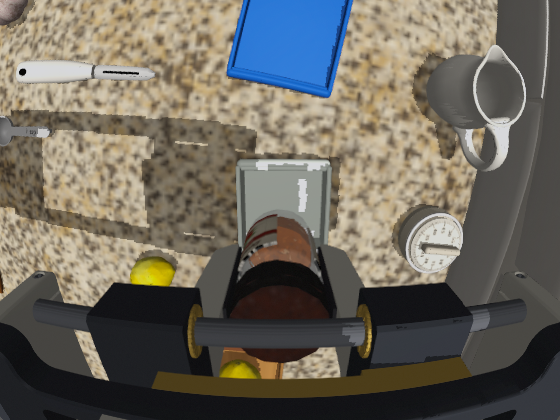

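The jar is held above the well, and the caddy's far rim corners are at (237,162) and (330,160).

Run:
```python
from h import *
s=dict(np.load("w4.npz"))
c=wcast(s,[[237,162],[330,160],[245,167],[321,167],[239,225],[329,225]],.036)[:,:2]; print(c.round(4).tolist())
d=c[1]-c[0]; a=np.arctan2(d[1],d[0]); m=(c[0]+c[1])/2; y=np.array([-np.sin(a),np.cos(a)]); print(np.degrees(a),np.linalg.norm(d),"well",m-y*.0395,"ctr",m-y*.077)
```

```text
[[0.5929, 0.0652], [0.6664, 0.0759], [0.5997, 0.0619], [0.66, 0.0693], [0.5992, 0.0119], [0.6746, 0.0212]]
8.322441664940348 0.07426648914843437 well [0.6353269  0.03148024] ctr [ 0.64075479 -0.00562486]
```

```bash
echo '[[[0, 0.0025, 0.02], [0, 0, 0]], [[0, 0, 0.02], [0, 0, 0]], [[0, 0, 0.018], [0, 0, 0]], [[0, 0, 0.012], [0, 0, 0]], [[0, 0, 0.006], [0, 0, 0]], [[0, 0, 0.005], [0, 0, 0]], [[0, 0, 0], [0, 0, 0]], [[0, 0, 0], [0, 0, 0]]]' > mv.in && python3 -m handwheel mv.in; python3 go.py .6345 .0295 .057
```

```text
time: 18.27
ee_pos: [0.6357, 0.0294, 0.06]
ee_rot: [3.14, 0.0, 1.693]
contact_force: [0.2, -0.3, -0.8]
opening: 0.0429
grip_force: 30.0
t 18.3 pos [0.6357 0.0294 0.06  ] fing 7.0 d_tool [ 0.0003 -0.0012  0.003 ] n 0.1
```

```bash
echo '[[[0, 0, 0.002], [0, 0, 0]], [[0, 0, 0.0015], [0, 0, 0]], [[0, 0, 0], [0, 0, 0]], [[0, 0, 0], [0, 0, 0]]]' > mv.in && python3 -m handwheel mv.in; echo '[[[0, 0, 0], [0, 0, 0]], [[0, 0, 0], [0, 0, 0]], [[0, 0, 0], [0, 0, 0]], [[0, 0, 0], [0, 0, 0]], [[0, 0, 0], [0, 0, 0]], [[0, 0, 0], [0, 0, 0]]]' > mv.in && python3 -m handwheel mv.in 0.07;  echo '[[[0, 0, -0.01], [0, 0, 0]], [[0, 0, -0.025], [0, 0, 0]], [[0, 0, -0.03], [0, 0, 0]], [[0, 0, -0.03], [0, 0, 0]], [[0, 0, -0.03], [0, 0, 0]], [[0, 0, -0.03], [0, 0, 0]], [[0, 0, 0], [0, 0, 0]], [[0, 0, 0], [0, 0, 0]]]' > mv.in && python3 -m handwheel mv.in; python3 go.py .41 .302 .22 6
```

```text
time: 18.6
ee_pos: [0.6354, 0.0294, 0.0559]
ee_rot: [3.141, 0.0, 1.693]
contact_force: [-0.2, -1.3, -1.7]
opening: 0.0428
grip_force: 30.0
time: 19.1
ee_pos: [0.6353, 0.0294, 0.0557]
ee_rot: [3.142, 0.0, 1.693]
contact_force: [-0.4, -0.2, -0.4]
opening: 0.0695
grip_force: 0.0
time: 19.77
ee_pos: [0.637, 0.0294, 0.2148]
ee_rot: [3.135, 0.001, 1.693]
contact_force: [0.6, -0.5, -0.7]
opening: 0.0699
grip_force: 0.0
t 19.8 pos [0.637  0.0294 0.2148] fing 7.0 d_tool [ 0.2982 -0.1921 -0.0067] n 8.5
  rz 0.0173 -> q6 0.53
```

```bash
echo '[[[0.0298, -0.0192, 0], [0, 0, 0]], [[0.0298, -0.0192, 0], [0, 0, 0]], [[0.0298, -0.0192, 0], [0, 0, 0]], [[0.0298, -0.0192, 0], [0, 0, 0]], [[0.0298, -0.0192, 0], [0, 0, 0]], [[0.0298, -0.0192, 0], [0, 0, 0]], [[0.0298, -0.0192, 0], [0, 0, 0]], [[0.0298, -0.0192, 0], [0, 0, 0]]]' > mv.in && python3 -m handwheel mv.in 0.08;echo '[[[0.0298, -0.0192, -0.008], [0, 0, 0]], [[0.0298, -0.0192, 0], [0, 0, 0]], [[0, 0, 0], [0, 0, 0]], [[0, 0, 0], [0, 0, 0]], [[0, 0, 0], [0, 0, 0]]]' > mv.in && python3 -m handwheel mv.in
python3 -c "
from h import *
wsnap('w5')"; python3 go.py .41 .302 .22 6
```

```text
time: 20.43
ee_pos: [0.4517, 0.2481, 0.2093]
ee_rot: [-3.14, 0.001, 1.693]
contact_force: [0.3, 0.9, 0.5]
opening: 0.0802
grip_force: 0.0
time: 20.85
ee_pos: [0.4081, 0.3014, 0.2177]
ee_rot: [-3.14, 0.001, 1.694]
contact_force: [0.1, -0.0, -0.2]
opening: 0.0802
grip_force: 0.0
t 20.9 pos [0.4085 0.301  0.2178] fing 7.0 d_tool [ 0.0008  0.0016 -0.0022] n 0.1
  rz 0.0169 -> q6 0.53
```

View pics/w5.png

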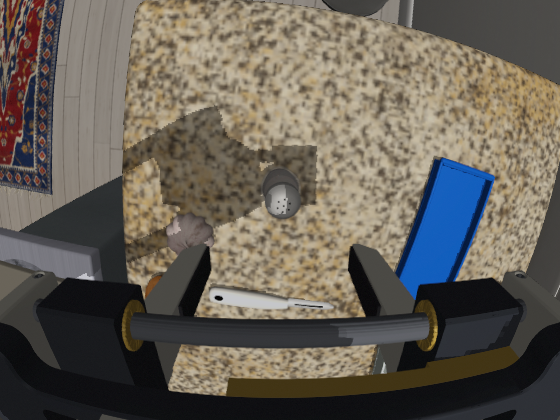

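The salt shaker's cap top is at (282,201).

```bash
python3 - <<'E'
from h import *
s=dict(np.load("w5.npz"))
print(wcast(s,[[282,201]],.088).round(4),wcast(s,[[281,180]],.045).round(4))
print("blue",wcast(s,[[436,157],[494,178]],.018).round(4).tolist())
E
python3 go.py .4105 .3035 .049 7
```

```text
[[0.4104 0.3016 0.088 ]] [[0.4084 0.311  0.045 ]]
blue [[0.587, 0.3573, 0.018], [0.6823, 0.3463, 0.018]]
t 20.9 pos [0.4085 0.301  0.2178] fing 7.0 d_tool [0.0024 0.0025 0.1688] n 4.0
  rz -0.0005 -> q6 0.51
```

```bash
echo '[[[0.0012, 0.0022, 0.03], [0, 0, 0]], [[0, 0, 0.03], [0, 0, 0]], [[0, 0, 0.03], [0, 0, 0]], [[0, 0, 0.03], [0, 0, 0]], [[0, 0, 0.03], [0, 0, 0]], [[0, 0, 0.019], [0, 0, 0]], [[0, 0, 0], [0, 0, 0]], [[0, 0, 0], [0, 0, 0]]]' > mv.in && python3 -m handwheel mv.in; echo '[[[0, 0, 0], [0, 0, 0]], [[0, 0, 0], [0, 0, 0]], [[0, 0, 0], [0, 0, 0]], [[0, 0, 0], [0, 0, 0]], [[0, 0, 0], [0, 0, 0]], [[0, 0, 0], [0, 0, 0]], [[0, 0, 0], [0, 0, 0]], [[0, 0, 0], [0, 0, 0]]]' > mv.in && python3 -m handwheel mv.in 0.025; echo '[[[0, 0, -0.02], [0, 0, 0]], [[0, 0, -0.025], [0, 0, 0]], [[0, 0, -0.025], [0, 0, 0]], [[0, 0, -0.025], [0, 0, 0]], [[0, 0, -0.025], [0, 0, 0]], [[0, 0, -0.02], [0, 0, 0]], [[0, 0, 0], [0, 0, 0]], [[0, 0, 0], [0, 0, 0]]]' > mv.in && python3 -m handwheel mv.in; python3 go.py .644 -.046 .19 7
```

```text
time: 21.57
ee_pos: [0.4101, 0.3017, 0.0484]
ee_rot: [-3.138, 0.002, 1.691]
contact_force: [0.8, 0.1, 0.4]
opening: 0.0797
grip_force: 0.0
time: 22.23
ee_pos: [0.4105, 0.3035, 0.05]
ee_rot: [3.141, -0.0, 1.693]
contact_force: [-1.3, -1.0, 2.6]
opening: 0.0389
grip_force: 29.9
time: 22.9
ee_pos: [0.4111, 0.3037, 0.1904]
ee_rot: [3.139, -0.001, 1.693]
contact_force: [-0.5, -0.3, -2.5]
opening: 0.0389
grip_force: 29.5
t 22.9 pos [0.4111 0.3037 0.1904] fing 7.0 d_tool [-0.3755  0.1886  0.0005] n 10.1
  rz -0.0001 -> q6 -0.19
```

```bash
echo '[[[-0.0313, 0.0157, 0], [0, 0, 0]], [[-0.0313, 0.0157, 0], [0, 0, 0]], [[-0.0313, 0.0157, 0], [0, 0, 0]], [[-0.0313, 0.0157, 0], [0, 0, 0]], [[-0.0313, 0.0157, 0], [0, 0, 0]], [[-0.0313, 0.0157, 0], [0, 0, 0]], [[-0.0313, 0.0157, 0], [0, 0, 0]], [[-0.0313, 0.0157, 0], [0, 0, 0]]]' > mv.in && python3 -m handwheel mv.in;echo '[[[-0.0313, 0.0157, 0], [0, 0, 0]], [[-0.0313, 0.0157, 0], [0, 0, 0]], [[-0.0313, 0.0157, 0], [0, 0, 0]], [[-0.0313, 0.0157, 0], [0, 0, 0]], [[0, 0, 0], [0, 0, 0]], [[0, 0, 0], [0, 0, 0]], [[0, 0, 0], [0, 0, 0]]]' > mv.in && python3 -m handwheel mv.in
python3 -c "
from h import *
s=wsnap('w6')
from plant import env
cv2.imwrite('pics/side6.png',env.snapshot('side')['image'][150:290,160:360].repeat(3,0).repeat(3,1))"; python3 go.py .6435 -.045 .19 7
```

```text
time: 23.57
ee_pos: [0.565, 0.0684, 0.1868]
ee_rot: [-3.138, -0.0, 1.693]
contact_force: [0.7, 0.3, -1.1]
opening: 0.039
grip_force: 29.5
time: 24.15
ee_pos: [0.6419, -0.0462, 0.1871]
ee_rot: [-3.138, -0.001, 1.692]
contact_force: [0.3, 0.1, -1.0]
opening: 0.0386
grip_force: 29.5
t 24.2 pos [ 0.6422 -0.0453  0.1884] fing 7.1 d_tool [ 0.0002  0.0013 -0.0016] n 0.1
  rz 0.0009 -> q6 -0.19
```

View pics/w6.png

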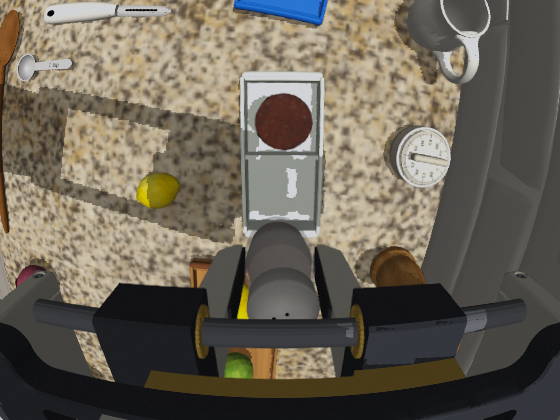

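The jar stands upright in the upper well at (283,120). The empty well's corners are at about (243,153), (321,153), (240,234) and (322,234).

Run:
```python
from h import *
s=dict(np.load("w6.npz"))
c=wcast(s,[[243,74],[323,74],[240,234],[322,234],[246,153],[318,153]],.036)[:,:2]; print(c.round(4).tolist()); m=c[4:].mean(0); b=c[2:4].mean(0); t=c[:2].mean(0); print(t,m,b,"well",(m+b)/2, c[:4].mean(0))
```

```text
[[0.5945, 0.0641], [0.6672, 0.0732], [0.6069, -0.0918], [0.6892, -0.0817], [0.6054, -0.0094], [0.6726, -0.0011]]
[0.6308147  0.06867988] [ 0.63896806 -0.00526805] [ 0.64807012 -0.0867201 ] well [ 0.64351909 -0.04599408] [ 0.63944241 -0.00902011]
```

```bash
echo '[[[0, 0.001, 0.03], [0, 0, 0]], [[0, 0, 0.03], [0, 0, 0]], [[0, 0, 0.03], [0, 0, 0]], [[0, 0, 0.02], [0, 0, 0]], [[0, 0, 0.015], [0, 0, 0]], [[0, 0, 0.006], [0, 0, 0]], [[0, 0, 0], [0, 0, 0]], [[0, 0, 0], [0, 0, 0]]]' > mv.in && python3 -m handwheel mv.in; python3 go.py .6435 -.046 .0555
```

```text
time: 24.92
ee_pos: [0.6443, -0.0457, 0.0594]
ee_rot: [3.141, 0.0, 1.694]
contact_force: [1.1, -0.2, -1.8]
opening: 0.0387
grip_force: 29.5
t 24.9 pos [ 0.6443 -0.0457  0.0594] fing 7.0 d_tool [-0.0002 -0.0008  0.0039] n 0.1
```

```bash
echo '[[[0, 0, 0.002], [0, 0, 0]], [[0, 0, 0.0018], [0, 0, 0]], [[0, 0, 0], [0, 0, 0]], [[0, 0, 0], [0, 0, 0]]]' > mv.in && python3 -m handwheel mv.in; echo '[[[0, 0, 0], [0, 0, 0]], [[0, 0, 0], [0, 0, 0]], [[0, 0, 0], [0, 0, 0]], [[0, 0, 0], [0, 0, 0]], [[0, 0, 0], [0, 0, 0]], [[0, 0, 0], [0, 0, 0]]]' > mv.in && python3 -m handwheel mv.in 0.07;  echo '[[[0, 0, -0.01], [0, 0, 0]], [[0, 0, -0.025], [0, 0, 0]], [[0, 0, -0.03], [0, 0, 0]], [[0, 0, -0.03], [0, 0, 0]], [[0, 0, -0.03], [0, 0, 0]], [[0, 0, -0.03], [0, 0, 0]], [[0, 0, 0], [0, 0, 0]], [[0, 0, 0], [0, 0, 0]]]' > mv.in && python3 -m handwheel mv.in; python3 go.py .395 .138 .22 90
```

```text
time: 25.25
ee_pos: [0.6445, -0.0465, 0.0555]
ee_rot: [3.141, 0.0, 1.693]
contact_force: [-0.7, -0.2, -1.8]
opening: 0.0387
grip_force: 29.5
time: 25.75
ee_pos: [0.6442, -0.0464, 0.0549]
ee_rot: [3.142, 0.0, 1.693]
contact_force: [-0.0, -0.2, 0.3]
opening: 0.0693
grip_force: 0.0
time: 26.42
ee_pos: [0.6459, -0.0467, 0.214]
ee_rot: [3.135, 0.002, 1.693]
contact_force: [0.5, -0.2, -1.1]
opening: 0.0699
grip_force: 0.0
t 26.4 pos [ 0.6459 -0.0467  0.214 ] fing 7.0 d_tool [ 0.2139 -0.2265 -0.0078] n 7.5
  rz 1.6929 -> q6 1.91
  rz -1.4487 -> q6 -1.23
```

```bash
echo '[[[0.0267, -0.0283, 0], [0, 0, 0]], [[0.0267, -0.0283, 0], [0, 0, 0]], [[0.0267, -0.0283, 0], [0, 0, 0]], [[0.0267, -0.0283, 0], [0, 0, 0]], [[0.0267, -0.0283, 0], [0, 0, 0]], [[0.0267, -0.0283, 0], [0, 0, 0]], [[0.0267, -0.0283, 0], [0, 0, 0]], [[0.0267, -0.0283, 0], [0, 0, 0]]]' > mv.in && python3 -m handwheel mv.in 0.06;echo '[[[0, 0, 0], [0, 0, -0.117]], [[0, 0, 0], [0, 0, -0.117]], [[0, 0, 0], [0, 0, -0.117]], [[0, 0, 0], [0, 0, -0.117]], [[0, 0, 0], [0, 0, -0.117]], [[0, 0, 0], [0, 0, -0.117]], [[0, 0, 0], [0, 0, -0.117]], [[0, 0, 0], [0, 0, -0.117]]]' > mv.in && python3 -m handwheel mv.in;echo '[[[0, 0, 0], [0, 0, -0.117]], [[0, 0, 0], [0, 0, -0.117]], [[0, 0, 0], [0, 0, -0.117]], [[0, 0, 0], [0, 0, -0.117]], [[0, 0, 0], [0, 0, 0]], [[0, 0, 0], [0, 0, 0]], [[0, 0, 0], [0, 0, 0]]]' > mv.in && python3 -m handwheel mv.in
python3 -c "
from h import *
s=wsnap('w7')"; python3 go.py .394 .138 .016 87.3
```

```text
time: 27.08
ee_pos: [0.391, 0.1385, 0.2084]
ee_rot: [-3.139, 0.0, 1.692]
contact_force: [0.0, 0.7, 0.1]
opening: 0.06
grip_force: 0.0
time: 27.75
ee_pos: [0.3926, 0.1378, 0.2086]
ee_rot: [-3.14, -0.002, 2.635]
contact_force: [0.3, -0.2, 0.5]
opening: 0.0599
grip_force: 0.0
time: 28.33
ee_pos: [0.393, 0.1379, 0.2092]
ee_rot: [-3.141, -0.001, 3.093]
contact_force: [1.2, 0.1, -0.1]
opening: 0.0597
grip_force: 0.0
t 28.4 pos [0.3931 0.138  0.2094] fing 87.2 d_tool [-1.000e-03  1.000e-04  1.934e-01] n 4.6
  rz 3.1407 -> q6 1.95
  rz -0.0009 -> q6 -1.19
```

View pics/w7.png

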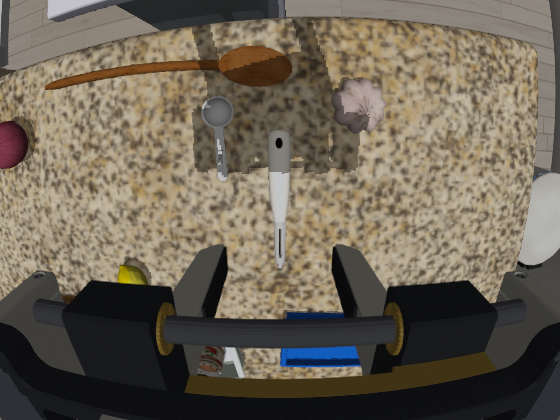

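The peeler lies along the image from (279,130) to (280,268). The measuring spoon (222,178) and garlic (358,105) are close by, so I'll check clearance.

Run:
```python
from h import *
s=dict(np.load("w7.npz"))
print(wcast(s,[[279,130],[280,268],[279,150],[279,205],[222,178],[226,176],[215,120]],.012).round(4).tolist())
h=s["image"].astype(int); r=h[175,255:305]; print(h[175,262:298].sum(1).tolist()); print(wcast(s,[[268,175],[289,175]],.016).round(4).tolist(),wcast(s,[[335,125]],.02))
```

```text
[[0.3343, 0.1409, 0.012], [0.498, 0.134, 0.012], [0.3559, 0.1398, 0.012], [0.418, 0.1368, 0.012], [0.3835, 0.0751, 0.012], [0.3815, 0.0798, 0.012], [0.3189, 0.0727, 0.012]]
[458, 468, 480, 494, 498, 477, 416, 450, 521, 562, 574, 582, 587, 590, 590, 590, 590, 591, 591, 590, 590, 590, 587, 583, 577, 562, 528, 441, 330, 333, 359, 388, 422, 450, 469, 483]
[[0.3821, 0.1266, 0.016], [0.3832, 0.1493, 0.016]] [[0.33047984 0.19991485 0.02      ]]
```

```bash
echo '[[[-0.001, 0, 0.03], [0, 0, 0]], [[0, 0, 0.035], [0, 0, 0]], [[0, 0, 0.035], [0, 0, 0]], [[0, 0, 0.035], [0, 0, 0]], [[0, 0, 0.03], [0, 0, 0]], [[0, 0, 0.015], [0, 0, 0]], [[0, 0, 0.01], [0, 0, 0]], [[0, 0, 0], [0, 0, 0]]]' > mv.in && python3 -m handwheel mv.in .045; echo '[[[0, 0, 0], [0, 0, 0]], [[0, 0, 0], [0, 0, 0]], [[0, 0, 0], [0, 0, 0]]]' > mv.in && python3 -m handwheel mv.in; python3 go.py .394 .1375 .0165
```

```text
time: 29.05
ee_pos: [0.3926, 0.1376, 0.0177]
ee_rot: [-3.141, -0.004, 3.095]
contact_force: [-0.2, -0.6, 0.5]
opening: 0.0455
grip_force: 0.0
time: 29.3
ee_pos: [0.3959, 0.1383, 0.0215]
ee_rot: [3.141, 0.003, 3.096]
contact_force: [-0.5, -0.4, 0.3]
opening: 0.0447
grip_force: 0.0
t 29.3 pos [0.3959 0.1383 0.0215] fing 87.4 d_tool [ 0.0019 -0.0009  0.005 ] n 0.1
```

```bash
echo '[[[0, -0.0005, 0.0045], [0, 0, 0]], [[0, 0, 0], [0, 0, 0]], [[0, 0, 0], [0, 0, 0]], [[0, 0, 0], [0, 0, 0]]]' > mv.in && python3 -m handwheel mv.in; echo '[[[0, 0, 0], [0, 0, 0]], [[0, 0, 0], [0, 0, 0]], [[0, 0, 0], [0, 0, 0]], [[0, 0, 0], [0, 0, 0]], [[0, 0, 0], [0, 0, 0]], [[0, 0, 0], [0, 0, 0]], [[0, 0, 0], [0, 0, 0]], [[0, 0, 0], [0, 0, 0]]]' > mv.in && python3 -m handwheel mv.in .01; echo '[[[0, 0, -0.01], [0, 0, 0]], [[0, 0, -0.02], [0, 0, 0]], [[0, 0, -0.02], [0, 0, 0]], [[0, 0, -0.025], [0, 0, 0]], [[0, 0, -0.025], [0, 0, 0]], [[0, 0, -0.02], [0, 0, 0]], [[0, 0, 0], [0, 0, 0]], [[0, 0, 0], [0, 0, 0]]]' > mv.in && python3 -m handwheel mv.in; python3 go.py .633 .267 .135 -5.3
```

```text
time: 29.63
ee_pos: [0.3945, 0.1375, 0.0155]
ee_rot: [3.142, 0.0, 3.097]
contact_force: [-0.4, 0.3, 0.3]
opening: 0.0451
grip_force: 0.0
time: 30.3
ee_pos: [0.3944, 0.1375, 0.0154]
ee_rot: [3.142, -0.0, 3.097]
contact_force: [0.2, 0.4, 0.0]
opening: 0.0217
grip_force: 30.0
time: 30.97
ee_pos: [0.3954, 0.1377, 0.1367]
ee_rot: [3.141, 0.003, 3.097]
contact_force: [0.1, 0.2, -1.4]
opening: 0.0218
grip_force: 30.0
t 31.0 pos [0.3954 0.1377 0.1367] fing 87.4 d_tool [-0.2316  0.1398  0.0026] n 6.5
  rz 1.6185 -> q6 0.49
```

```bash
echo '[[[0, 0, 0], [0, 0, 0.1156]], [[0, 0, 0], [0, 0, 0.1156]], [[0, 0, 0], [0, 0, 0.1156]], [[0, 0, 0], [0, 0, 0.1156]], [[0, 0, 0], [0, 0, 0.1156]], [[0, 0, 0], [0, 0, 0.1156]], [[0, 0, 0], [0, 0, 0.1156]]]' > mv.in && python3 -m handwheel mv.in; echo '[[[0, 0, 0], [0, 0, 0.1156]], [[0, 0, 0], [0, 0, 0.1156]], [[0, 0, 0], [0, 0, 0.1156]], [[0, 0, 0], [0, 0, 0.1156]], [[0, 0, 0], [0, 0, 0.1156]], [[0, 0, 0], [0, 0, 0.1156]], [[0, 0, 0], [0, 0, 0.1156]]]' > mv.in && python3 -m handwheel mv.in; echo '[[[0.0188, 0.0281, 0], [0, 0, 0]], [[0.0188, 0.0281, 0], [0, 0, 0]], [[0.0188, 0.0281, 0], [0, 0, 0]], [[0.0188, 0.0281, 0], [0, 0, 0]], [[0.0188, 0.0281, 0], [0, 0, 0]], [[0.0188, 0.0281, 0], [0, 0, 0]], [[0.0188, 0.0281, 0], [0, 0, 0]], [[0.0188, 0.0281, 0], [0, 0, 0]]]' > mv.in && python3 -m handwheel mv.in;  echo '[[[0, 0, 0], [0, 0, 0]], [[0, 0, 0], [0, 0, 0]], [[0, 0, 0], [0, 0, 0]]]' > mv.in && python3 -m handwheel mv.in
python3 -c "
from h import *
from plant import env
a=wsnap('w8')['image']; b=env.snapshot('side')['image'][180:390,100:380]
cv2.imwrite('pics/c8.png',np.vstack([cv2.resize(a,(560,420))[:360],cv2.resize(b,(280,210)).repeat(1,0)[:, :] if 0 else np.hstack([b,np.zeros((210,280,3),np.uint8)])]))"; python3 go.py .633 .267 .135 -5.3
```

```text
time: 31.55
ee_pos: [0.393, 0.1372, 0.1333]
ee_rot: [-3.139, -0.002, 2.282]
contact_force: [0.2, -0.5, -1.7]
opening: 0.0216
grip_force: 30.0
time: 32.13
ee_pos: [0.393, 0.1372, 0.1333]
ee_rot: [-3.138, 0.001, 1.473]
contact_force: [0.6, 0.1, -1.6]
opening: 0.0219
grip_force: 30.0
time: 32.8
ee_pos: [0.6321, 0.2668, 0.1322]
ee_rot: [-3.138, 0.002, 1.478]
contact_force: [0.2, -0.3, -1.0]
opening: 0.022
grip_force: 30.0
time: 33.05
ee_pos: [0.6307, 0.266, 0.1327]
ee_rot: [-3.138, 0.002, 1.478]
contact_force: [0.1, -0.7, -2.1]
opening: 0.0214
grip_force: 30.0
t 33.1 pos [0.631  0.266  0.1348] fing -5.3 d_tool [ 0.0012  0.0019 -0.0002] n 0.1
  rz 0.0001 -> q6 0.49
```

View pics/c8.png

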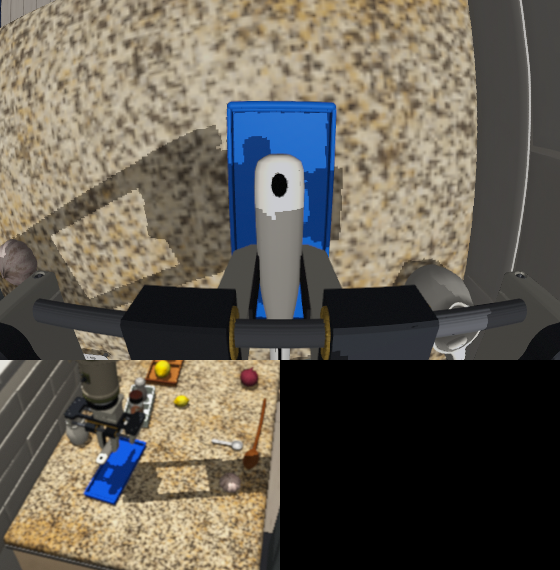

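The peeler is held in line with the blue tray, whose far rim corners are at (228,104) and (335,104).

Run:
```python
from h import *
s=dict(np.load("w8.npz"))
c=wcast(s,[[228,104],[335,104]],.018)[:,:2]; d=c[1]-c[0]; a=np.arctan2(d[1],d[0]); y=np.array([-np.sin(a),np.cos(a)]); print(c,np.linalg.norm(d),np.degrees(a),"ctr",c.mean(0)-y*.108,"w/-5.3",c.mean(0)-.108*np.array([.0924,.9957]))
```

```text
[[0.59670238 0.3562448 ]
 [0.6832947  0.34834457]] 0.08695196334919153 -5.212937640221676 ctr [0.63018593 0.24474138] w/-5.3 [0.63001934 0.24475908]
```

```bash
echo '[[[0.002, 0.0012, 0.025], [0, 0, 0]], [[0, 0, 0.03], [0, 0, 0]], [[0, 0, 0.025], [0, 0, 0]], [[0, 0, 0.015], [0, 0, 0]], [[0, 0, 0.01], [0, 0, 0]], [[0, 0, 0.005], [0, 0, 0]], [[0, 0, 0], [0, 0, 0]], [[0, 0, 0], [0, 0, 0]]]' > mv.in && python3 -m handwheel mv.in; echo '[[[0, 0, 0], [0, 0, 0]], [[0, 0, 0], [0, 0, 0]]]' > mv.in && python3 -m handwheel mv.in; python3 go.py .6323 .268 .021
```

```text
time: 33.82
ee_pos: [0.6344, 0.2686, 0.0269]
ee_rot: [3.14, -0.001, 1.478]
contact_force: [0.1, -0.1, -0.7]
opening: 0.0218
grip_force: 30.0
time: 33.98
ee_pos: [0.6347, 0.2688, 0.0273]
ee_rot: [3.139, -0.001, 1.478]
contact_force: [0.2, 0.2, -1.4]
opening: 0.0224
grip_force: 30.0
t 34.0 pos [0.6347 0.2688 0.0273] fing -5.3 d_tool [-0.001  -0.0024  0.0063] n 0.2
```

```bash
echo '[[[0, -0.002, 0.003], [0, 0, 0]], [[0, 0, 0.0025], [0, 0, 0]], [[0, 0, 0], [0, 0, 0]], [[0, 0, 0], [0, 0, 0]], [[0, 0, 0], [0, 0, 0]]]' > mv.in && python3 -m handwheel mv.in; python3 go.py .6323 .268 .021
```

```text
time: 34.4
ee_pos: [0.6314, 0.2686, 0.0197]
ee_rot: [-3.141, 0.0, 1.478]
contact_force: [-0.3, -0.1, -0.8]
opening: 0.0219
grip_force: 30.0
t 34.4 pos [0.6314 0.2686 0.0197] fing -5.3 d_tool [-0.0005  0.0009 -0.0013] n 0.0
```

Now release, retreat and look.

```bash
echo '[[[0, 0, 0], [0, 0, 0]], [[0, 0, 0], [0, 0, 0]], [[0, 0, 0], [0, 0, 0]], [[0, 0, 0], [0, 0, 0]], [[0, 0, 0], [0, 0, 0]]]' > mv.in && python3 -m handwheel mv.in .033; echo '[[[0, 0, -0.01], [0, 0, 0]], [[0, 0, -0.02], [0, 0, 0]], [[0, 0, -0.03], [0, 0, 0]], [[0, 0, -0.035], [0, 0, 0]], [[0, 0, -0.035], [0, 0, 0]], [[0, 0, -0.035], [0, 0, 0]], [[0, 0, -0.035], [0, 0, 0]], [[0, 0, 0], [0, 0, 0]]]' > mv.in && python3 -m handwheel mv.in; echo '[[[0, -0.03, 0], [0, 0, 0]], [[0, -0.03, 0], [0, 0, 0]], [[0, -0.03, 0], [0, 0, 0]], [[0, -0.03, 0], [0, 0, 0]], [[0, -0.03, 0], [0, 0, 0]], [[0, -0.03, 0], [0, 0, 0]], [[0, 0, 0], [0, 0, 0]], [[0, 0, 0], [0, 0, 0]]]' > mv.in && python3 -m handwheel mv.in
python3 -c "
from h import *
from plant import env
a=env.snapshot('scene')['image'][130:290,150:430]; b=env.snapshot('side')['image'][140:340,120:400]
cv2.imwrite('pics/c9.png',cv2.resize(np.vstack([a,b]),None,fx=1.66,fy=1.66))"
```

```text
time: 34.82
ee_pos: [0.6316, 0.2686, 0.02]
ee_rot: [3.141, -0.0, 1.478]
contact_force: [-0.1, 0.6, 1.4]
opening: 0.0331
grip_force: 0.0
time: 35.48
ee_pos: [0.6351, 0.2699, 0.2314]
ee_rot: [3.128, -0.006, 1.478]
contact_force: [1.4, -0.1, 1.6]
opening: 0.0326
grip_force: 0.0
time: 36.15
ee_pos: [0.4513, 0.2855, 0.2207]
ee_rot: [3.14, -0.001, 1.48]
contact_force: [0.5, 0.1, 0.5]
opening: 0.0332
grip_force: 0.0
```

View pics/c9.png

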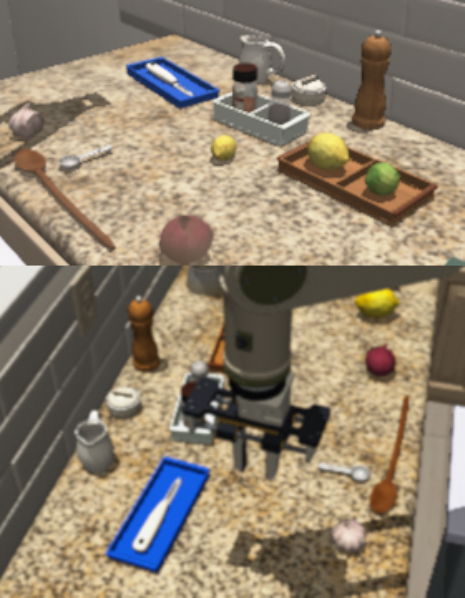

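The scene crop shows the lemon at (328,152) and lime at (383,180) in separate bays. The jar at (245,88) and shaker at (281,103) stand upright in separate wells. The peeler lies flat and lengthwise in the blue tray, at (165,75) in the scene crop and (158,515) in the side crop. The arm is clear, so I'm handing in.

```bash
python3 -c "
from plant import env
print(env.hand_in())"
```

```text
the job is handed in; nothing more can be done
None
```

I handed the job in at about 36 s: the lemon and lime are in separate bays, the jar and shaker stand upright in separate wells, and the peeler lies flat and lengthwise in the blue tray. The final pictures showed all five in place; the hand-in gave no verdict.

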